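# Check a new rail sight with a dial gauge

### The arm

A 7-joint arm with a two-finger parallel gripper is mounted at the origin on the work surface. World frame = base frame: x ahead of the robot, y to its left, z up, the work surface at z = 0. Lengths are in m, angles in rad, forces in N, time in s.
With the tool pointing down it reaches from about 0.35 to 0.9 m from the base axis. Payload 7.2 kg.
Tool frame: the origin (TCP) lies at the very end of the fingers, on their centre line; the grasp point (between the pads) lies 19 mm behind it; z points along the fingers, y is the line along which they close (so a half turn about z gives the same grasp; the last joint's range is limited). The gripper opens to 85 mm and grips with 20 to 120 N. Pads are 22 mm wide; open, the fingers measure 114 mm over their backs; the gripper's body (76 mm by 85 mm) begins 54 mm behind the grasp point. The pads swing forward as they close: fully open they stand 13 mm farther back than shut.
Start: joints at [-1.312, 0.411, -0.013, 1.596, 0.006, 1.134, -0.082], TCP at [0.201, 0.592, 0.231] pointing down, gripper open.
Joint ranges: [-2.95, 2.95], [-0.29, 1.99], [-1.47, 1.44], [0.14, 2.54], [-1.03, 4.17], [0.13, 1.85], [-2.86, 2.86]. Speed limits (rad/s): [2.39, 2.39, 3.01, 3.01, 3.14, 3.14, 3.14].

### API

Orientations are given as a unit quaternion [x, y, z, w].
In Python, from cell import arm, viewer gives the robot as it stands.
- The arm moves only by the tool apply_moves, never from a script. Its arguments are lists of equal length, an entry for each row: "hand": the finger opening in cm, from 0 to 8.54; "xyz": the shift along the tool's x, y, z in cm, a list of three; "spin": the turn about the tool's z in rad. In form: {"hand": [hand, ...], "xyz": [[tx, ty, tz], ...], "spin": [spin, ...]}. A call has 1 to 20 rows; each row is the pose to reach, as a shift and turn from the pose commanded when the call began, along the tool's axes at that moment; what a row does not reach only later rows make up. A row lasts 1/8 s, in which the tool goes at most 62.5 mm and 10.7 degrees, less where a joint would pass 70% of its speed; a pose out of reach is approached as far as the arm can. A call with a gripper value outside its range is refused whole. The fingers move at their own pace and stop on an object; "newtons" is the grip in N (left out, the last holds). Time passes only in rows, so rows that repeat a pose let the fingers close. It gives the time, the measured TCP pose, the force, the opening and the grip force at its end, in the units of the state.
- arm.sense(): the state, without advancing time (a new reading comes with each control period).
- viewer.get_image(name): name is "side" or "top"; returns a dict with "frame" (480x640x3 uint8, red, green, blue), "range_z" (480x640 float32, m along the optical axis (not along the pixel's ray), 0 where there is no reading), "vfov" (degrees; the focal length in pixels is half the picture's height over the tangent of half this angle, whatever the lens; pixels are square), "cx", "cy" (the principal point, pixels), "k1" (the pictures are not rectified: a ray, as slopes to the right and down, at radius r is drawn at 1 + k1 r^2 times it, then the intrinsics apply), "cam_to_world" (4x4, takes a point from camera to world coordinates). Camera axes: x right, y down, z forward; pixel columns grow to the right and rows downward; lengths in m; the calibration is good to about 2 mm. A picture is of the moment at which its call begins.
- arm.finish_job(): hands the job in; it is judged then, once.
The state is a dict: "clock": time; "joint_positions": joint angles; "joint_velocities": joint speeds; "effort": joint torques, N m; "tcp_pos": TCP position; "ee_rot": TCP orientation; "ft_force": force on the tool from outside, world axes, zero at the start; "torque": the same for the moment, N m; "opening": opening from 0.0 (shut) to 1.0 (fully open); "gripper_force": force on a finger pad.
Only numpy, scipy, OpenCV 4.12 (cv2) and the standard library are available. Lean on these libraries where they do the work, as an engineer would, in place of code of your own. Each camera call takes 0.05 s, during which the arm holds its last target. There are 200 camera calls.

### The job

Seat the loose dark wooden rail piece flat in the blue cradle, its high end at the cradle's tall yellow backstop, and let go of it. Then lift the red dial gauge out of its stand and hold its tip on the white sight dot of the seated rail piece, square to the sloping wooden face (not upright), pressed lightly so that the plunger is about half way in; never press hard. Finish while still holding the gauge there, and leave the other things on the table where they are.

Things in the scene. Friction and masses are not known exactly. Their poses are not given: they have to be found in the camera images.
- rail: Loose dark wooden rail piece, 100 mm (x) by 50 mm (y), flat vertical sides at y = +-25 mm (grasp across them), 0.2 to 0.35 kg. Origin: centre of its flat underside. Its top slopes up 20 degrees towards +x: 29 mm high near the low (-x) end, 44 at the middle, 59 near the high (+x) end. Starts flat on the table.
- sight (a point): Centre of the white sight dot (diameter 16 mm, thin brass rim) inlaid flush in the sloping face of the rail piece, 44 mm straight above the rail's origin. This point's z axis is the outward normal of the sloping face (leaning 20 degrees from vertical towards the rail's -x); its x axis runs up the slope.
- high_end (a point): Middle of the top edge of the rail piece's high end: 42 mm along the rail's +x and 59 mm above its origin.
- cradle: Fixed blue cradle, open on top, outside 122 x 68 mm. Origin: centre of its underside. Floor 6 mm above it; inside 106 (x) by 56 mm (y): 3 mm of play all round the rail piece. Lip on three sides 14 mm above the table, 6 mm thick; tall yellow backstop at the +x end, 36 mm above the table. Seated, the rail's origin lies 6 mm above the cradle's and the x axes point the same way.
- stand: Fixed grey block, 60 x 60 mm, 62 mm high, with an upright through hole of 15 mm in its centre that holds the gauge's stem. Origin: centre of its underside.
- gauge: Red dial gauge, 0.165 kg, loose, tip down in the stand, origin then 12 mm above the table; lift 60 mm to clear. Origin: plunger's end when not pressed; z up along the stem (diameter 12 mm, z = 20 to 50). Square collar 26 mm wide at z = 50 to 56, rests on the stand. Round dial, radius 28 mm, centre z = 84; flat faces at y = +-12 mm: grasp across them. Top z = 112.
- gauge_tip (a point): The rounded end (radius 4 mm, brass) of the gauge's plunger; it moves with the plunger.
- gauge_plunger (a joint): How far the gauge's spring plunger is pushed in, in m: 0 free, 0.010 fully in (a hard stop). Spring: 1.2 N to start moving, 0.4 N more per mm, so 3.2 N at half way (0.005).
- chalk: Bystander, to be left alone: blue cue chalk cube, 23 mm. Origin: centre of its underside.
- sanding_block: Bystander, to be left alone: cork sanding block 70 x 35 x 28 mm. Origin: centre of its underside.
- wax: Bystander, to be left alone: round amber jar of wax, diameter 70 mm, 60 mm tall. Origin: centre of its underside.
- driver: Bystander, to be left alone: screwdriver lying down, about 200 mm long. Origin: about the middle of its length.
- brush: Bystander, to be left alone: hand brush lying down, about 200 mm long. Origin: about the middle of its length.
- mug: Bystander, to be left alone: white mug, diameter 80 mm, 90 mm tall. Origin: centre of its underside.
There are look-alikes about, which are no part of the job. What is meant by the rail is not turquoise, and is the smaller of those in its own colour. Leave any green or orange look-alike of the gauge alone.

How it is judged:
On the way, in this order (a step that is already met when the one before it is completed fails the run):
1. the rail piece sits flat in the cradle, the right way round, and is let go (x of rail in the frame of cradle between -0.006 and 0.006 m and y of rail in the frame of cradle between -0.006 and 0.006 m and z of rail in the frame of cradle between 0.003 and 0.009 m and angle between rail's own z axis and vertical below 0.06 rad and angle between the x axis of rail and the x axis of cradle, either way round below 0.15 rad and x of high_end in the frame of cradle above 0.02 m and contact force between the fingers and rail below 0.1 N and linear speed of rail below 0.02 m/s), for 0.3 s.
2. the gauge is lifted clear of its stand (z of gauge in the frame of stand above 0.064 m and contact force between the fingers and gauge above 1 N), for 0.1 s.
At the end, for the whole second after the job is handed in: Rail piece let go and seated: within 6 mm of centre, 3 mm in height, 0.15 rad. Gauge in the fingers, at rest, touching only the rail piece: tip within 8 mm of the dot's centre, stem within 0.14 rad of square to the slope, plunger 2.5 to 8.5 mm in, 0.8 to 8 N (all of step 1 and distance between gauge_tip and sight below 0.008 m and angle between the z axis of gauge and the z axis of sight, either way round below 0.14 rad and value of joint gauge_plunger between 0.0025 and 0.0085 m and contact force between gauge and rail between 0.8 and 8 N and contact force between the fingers and gauge above 1 N and contact force between the arm and rail below 0.1 N and contact force between gauge and cradle below 0.1 N and contact force between gauge and stand below 0.1 N and linear speed of gauge below 0.02 m/s); the arm keeps its last pose, push and grip.
It fails at once if the gauge is rammed against the rail piece with more than 20 N (contact force between gauge and rail above 20 N).
It fails at once if a bystander is shifted by more than 3 cm (distance of any of chalk, sanding_block, wax, driver, brush, mug from where it was at the start of the episode above 0.03 m).
It also fails if it takes over 58 s, if anything falls off the work surface, if the arm or the gripper's body presses on something with over 40 N, if the wrist force passes 120 N, or if a joint passes its speed limit or range.

## Working session

There is one attempt and no reset: what is moved stays moved. The work goes in short steps, Python scripts to look and compute and a tool call to move; the robot and the scene stay as the last step left them, time stands still between calls to the robot, and variables do not carry over. Pictures are saved under pics/ and viewed, at most 10 in all, crops included, and the job is handed in when it is done.

Besides the shell and the picture viewer there is one more tool, called after ">>>" by a JSON object that holds its "api" and its "payload", one argument or row to a line. apply_moves: Moves the arm, as the interface text tells. Its arguments: {"type":"object","properties":{"hand":{"type":"array","items":{"type":"number"}},"xyz":{"type":"array","items":{"type":"array","items":{"type":"number"}}},"spin":{"type":"array","items":{"type":"number"}},"newtons":{"type":"number"}},"required":["hand","xyz","spin"]}

```bash
ls; mkdir -p pics; cat > h.py <<'E'
import numpy as np,cv2
from cell import arm,viewer
def grab(n):
    d=viewer.get_image(n); np.savez('%s.npz'%n,**{k:np.asarray(v) for k,v in d.items()}); return d
def load(n):
    return dict(np.load('%s.npz'%n))
def f(d): return 240/np.tan(np.radians(float(d['vfov']))/2)
def rays(d,uv):
    uv=np.atleast_2d(np.asarray(uv,float)); F=f(d)
    K=np.array([[F,0,float(d['cx'])],[0,F,float(d['cy'])],[0,0,1]])
    p=cv2.undistortPoints(uv.reshape(-1,1,2),K,np.array([float(d['k1']),0,0,0,0])).reshape(-1,2)
    return np.c_[p,np.ones(len(p))]
def onplane(d,uv,z):
    T=d['cam_to_world']; r=rays(d,uv)@T[:3,:3].T; o=T[:3,3]
    return o+r*((z-o[2])/r[:,2])[:,None]
def bydepth(d,uv):
    uv=np.atleast_2d(uv); T=d['cam_to_world']; q=np.round(uv).astype(int)
    z=d['range_z'][q[:,1],q[:,0]]
    return (rays(d,uv)*z[:,None])@T[:3,:3].T+T[:3,3]
def cloud(d):
    v,u=np.mgrid[0:480,0:640]; return bydepth(d,np.c_[u.ravel(),v.ravel()]).reshape(480,640,3)
E
python3 - <<'E'
from h import *
for n in ('top','side'):
    d=grab(n); cv2.imwrite('pics/%s0.png'%n,d['frame'][:,:,::-1]); print(n,d['vfov'],d['cx'],d['cy'],d['k1'],np.round(d['cam_to_world'],3).tolist())
print(arm.sense())
E
```

```text
pics
top 44.9886707211302 316.5223213430107 231.43797817814183 -0.019445905536019516 [[-0.0, -0.989, 0.145, 0.368], [-1.0, -0.001, -0.008, -0.025], [0.008, -0.145, -0.989, 1.487], [0.0, 0.0, 0.0, 1.0]]
side 46.86001695719524 319.87122850428204 234.17538963263144 -0.0768727193426731 [[0.96, -0.22, 0.176, 0.372], [-0.281, -0.743, 0.607, -0.746], [-0.003, -0.632, -0.775, 1.002], [0.0, 0.0, 0.0, 1.0]]
{'clock': 0.1, 'joint_positions': array([-1.31221189,  0.41185177, -0.01272415,  1.5969407 ,  0.0055883 ,
        1.13430306, -0.08216095]), 'joint_velocities': array([ 1.01868891e-03, -1.72215079e-03,  1.71223514e-03, -2.85649998e-03,
       -1.44002311e-03,  6.56656378e-05,  1.32353154e-03]), 'effort': array([ 3.31411982e-03, -6.01829410e+01,  6.84799477e-01, -3.00089121e+01,
        1.41520664e-02,  6.40236132e-03,  2.59851993e-05]), 'tcp_pos': array([0.20050865, 0.5915001 , 0.23052529]), 'ee_rot': array([ 1.62631931e-01,  9.86686534e-01, -7.29817167e-04, -7.57356125e-05]), 'ft_force': array([ 0.40323948, -0.13996222,  0.08941515]), 'torque': array([ 0.02423262, -0.03905035,  0.0244139 ]), 'gripper_force': 0.0, 'opening': 0.99437565686524}
```

View pics/top0.png

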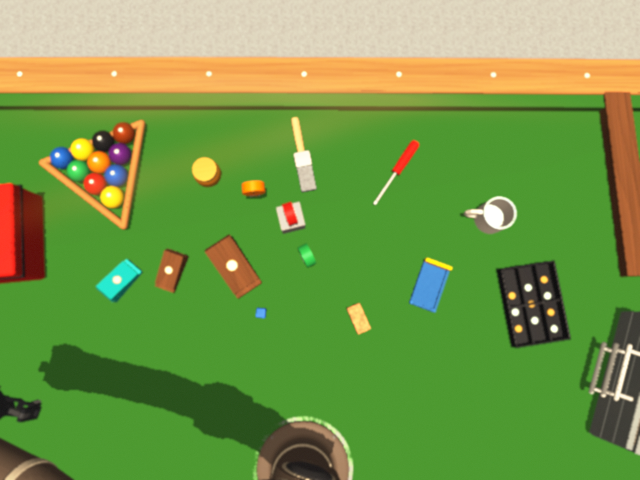

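View pics/side0.png

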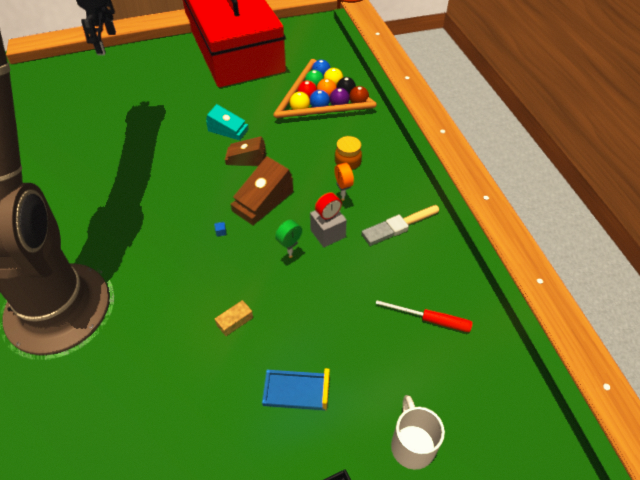

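The top view shows the blue cradle at (431,284) with its yellow stop at the upper right, and the stand with the red gauge at (290,215). The side view shows the same layout.

- **Rail candidates (top view):** turquoise (118,281), small dark brown (171,271), large brown (233,267). The small brown one at (171,271) fits, because it isn't turquoise and is the smaller of the two browns.
- **Gauge candidates (top view):** red (290,215), orange (253,187), green (307,256). The red one is the one meant.

Next I'll confirm with a crop and measure.

```bash
cat > m.py <<'E'
from h import *
d=load('top'); s=load('side')
a=cv2.resize(d['frame'][200:320,90:330],None,fx=3,fy=3,interpolation=cv2.INTER_CUBIC)
b=cv2.resize(s['frame'][120:260,200:380],None,fx=4,fy=4,interpolation=cv2.INTER_CUBIC)[:360]
b=cv2.resize(s['frame'][120:250,200:360],None,fx=4,fy=2.0*360/240*520/390,interpolation=cv2.INTER_CUBIC) if 0 else cv2.resize(s['frame'][130:250,215:360],None,fx=2,fy=2,interpolation=cv2.INTER_CUBIC)
c=np.zeros((600,720,3),np.uint8); c[:360]=a; c[360:600,:290]=b
e=cv2.resize(d['frame'][250:320,400:470],(240,240),interpolation=cv2.INTER_CUBIC); c[360:,300:540]=e
cv2.imwrite('pics/crop1.png',c[:,:,::-1])
for n,D,box in (('top',d,(150,240,195,300)),('side',s,(215,130,270,170))):
    P=cloud(D); x0,y0,x1,y1=box; hsv=cv2.cvtColor(D['frame'],cv2.COLOR_RGB2HSV)
    m=np.zeros((480,640),np.uint8); m[y0:y1,x0:x1]=((hsv[y0:y1,x0:x1,0]<22)|(hsv[y0:y1,x0:x1,0]>150)) &1
    n_,l,st,ce=cv2.connectedComponentsWithStats(m); i=1+np.argmax(st[1:,4]); q=P[l==i]
    print(n,'rail comp',st[i],ce[i],'z',np.percentile(q[:,2],[1,10,50,90,99]).round(4))
    pts=np.argwhere(l==i)[:,::-1].astype(np.float32)
    print(cv2.boxPoints(cv2.minAreaRect(pts)).round(1).tolist())
    w=np.argwhere((D['frame'].min(2)>150))[:,::-1]; w=w[(w[:,0]>x0)&(w[:,0]<x1)&(w[:,1]>y0)&(w[:,1]<y1)]
    print('dot',w.mean(0),len(w),'plane .044:',onplane(D,w.mean(0),.044).round(4),'depth',bydepth(D,w.mean(0)).round(4))
# heights in each px region of the cloud
for n,D in (('top',d),('side',s)):
    P=cloud(D); hsv=cv2.cvtColor(D['frame'],cv2.COLOR_RGB2HSV)
    for nm,m in (('blue',(hsv[...,0]>100)&(hsv[...,0]<125)&(hsv[...,1]>120)),('yellow',(hsv[...,0]>22)&(hsv[...,0]<32)&(hsv[...,1]>180))):
        n_,l,st,ce=cv2.connectedComponentsWithStats(m.astype(np.uint8))
        for i in range(1,n_):
            if st[i,4]>25: q=P[l==i]; print(n,nm,st[i],ce[i].round(1),np.median(q,0).round(3),'zmax',np.percentile(q[:,2],98).round(4))
    ref=P[100:450:50,60:600:60] if n=='top' else P[200:400:50,100:250:40]
    print('table z',np.median(ref[...,2]).round(4))
E
python3 m.py
```

```text
top rail comp [156 250  31  42 811] [170.12330456 269.84093711] z [0.0125 0.0234 0.0424 0.0563 0.0644]
[[152.0, 284.70001220703125], [165.10000610351562, 247.89999389648438], [187.1999969482422, 255.8000030517578], [174.0, 292.6000061035156]]
dot [168.07142857 269.80952381] 42 plane .044: [[0.4828 0.3334 0.044 ]] depth [[0.4826 0.3326 0.0472]]
side rail comp [225 137  45  33 923] [249.0823402 153.1787649] z [0.0077 0.018  0.0421 0.0774 0.0859]
[[225.0, 137.0], [269.0, 137.0], [269.0, 169.0], [225.0, 169.0]]
dot [243.71428571 145.57142857] 14 plane .044: [[0.4838 0.3421 0.044 ]] depth [[0.4832 0.3363 0.0492]]
top blue [ 50 148  23  21 306] [ 60.8 157.6] [0.769 0.617 0.048] zmax 0.0588
top blue [105 165  19  18 232] [114.6 173.7] [0.726 0.475 0.05 ] zmax 0.0581
top blue [ 410  262   38   50 1139] [428.6 286.8] [ 0.442 -0.323  0.008] zmax 0.0189
top blue [256 308  10  10  89] [260.6 312.4] [0.379 0.102 0.022] zmax 0.0272
top yellow [ 70 138  22  22 314] [ 80.8 148.3] [0.792 0.567 0.048] zmax 0.0592
top yellow [250 182   5   8  30] [252.  185.4] [0.684 0.121 0.112] zmax 0.6924
top yellow
[... 205 characters left out ...]
65.8] [0.771 0.617 0.051] zmax 0.0606
side blue [310  91  20  16 236] [319.3  98.8] [0.723 0.47  0.047] zmax 0.0605
side blue [215 223  10  12 103] [220.  228.3] [0.378 0.101 0.024] zmax 0.0276
side blue [ 263  370   61   38 1971] [293.1 388.7] [ 0.442 -0.316  0.008] zmax 0.0179
side yellow [323  68  20  14 173] [333.3  74.3] [0.795 0.565 0.05 ] zmax 0.0612
side yellow [289  92  20  18 219] [298.4  99.6] [0.666 0.48  0.049] zmax 0.0607
side yellow [337 136  24  16 297] [348.6 143.3] [0.739 0.254 0.062] zmax 0.0653
side yellow [230 322  10  10  35] [234.7 326.3] [ 0.362 -0.156  0.016] zmax 0.0226
side yellow [323 368   7  41 180] [325.8 385.9] [ 0.5   -0.338  0.036] zmax 0.0398
table z 0.0029
```

View pics/crop1.png

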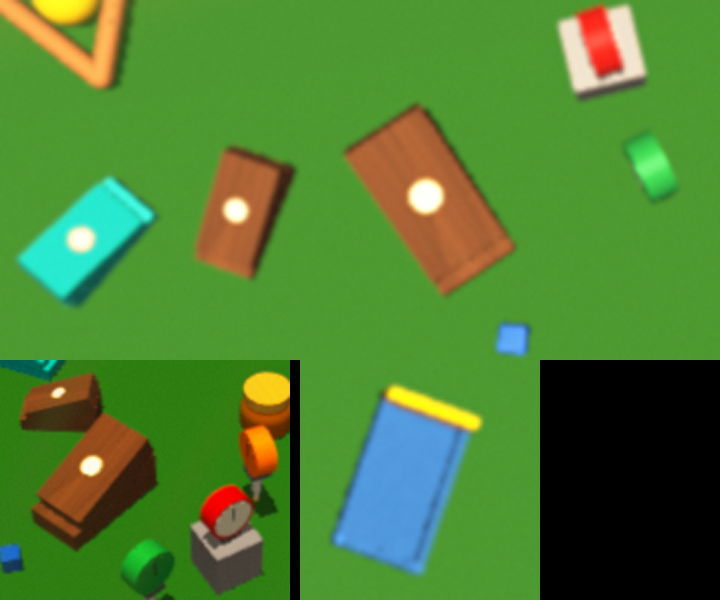

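The crop confirms it: the small brown piece (top view about (171,271)) has its high end towards world +x, and the red gauge sits in the grey stand at (290,215). The cradle's yellow stop is at its upper end in the image. Next come the precise poses.

```bash
cat > m2.py <<'E'
from h import *
np.set_printoptions(suppress=True,precision=4)
d=load('top'); s=load('side')
def comp(D,m,box):
    x0,y0,x1,y1=box; z=np.zeros((480,640),np.uint8); z[y0:y1,x0:x1]=m[y0:y1,x0:x1]
    n,l,st,c=cv2.connectedComponentsWithStats(z); return l==1+np.argmax(st[1:,4])
def rect(p):
    (c,wh,a)=cv2.minAreaRect(p.astype(np.float32)); b=cv2.boxPoints((c,wh,a))
    e=b[1]-b[0],b[2]-b[1]; L=max(e,key=np.linalg.norm); S=min(e,key=np.linalg.norm)
    return np.array(c),np.linalg.norm(L),np.linalg.norm(S),np.degrees(np.arctan2(L[1],L[0]))%180
H={id(D):cv2.cvtColor(D['frame'],cv2.COLOR_RGB2HSV) for D in (d,s)}
# rail slope face
for D,box in ((d,(150,240,195,300)),(s,(222,130,268,172))):
    h=H[id(D)]; P=cloud(D); m=((h[...,0]<22)|(h[...,0]>160)|(D['frame'].min(2)>140)); m=comp(D,m,box)
    m=m&(P[...,2]<.07)&(P[...,2]>.022)
    q=P[m]; rng=np.random.default_rng(0); best=None
    for k in range(800):
        t=q[rng.choice(len(q),3,False)]; n=np.cross(t[1]-t[0],t[2]-t[0]); n/=np.linalg.norm(n)+1e-12; n*=np.sign(n[2])
        if not .91<n[2]<.965: continue
        i=abs((q-t[0])@n)<.002
        if best is None or i.sum()>best.sum(): best=i
    q=q[best]; c=q.mean(0); n=np.linalg.svd(q-c)[2][2]; n*=np.sign(n[2])
    print('rail face n',n,'tilt',np.degrees(np.arccos(n[2])),'uphill yaw',np.degrees(np.arctan2(-n[1],-n[0])),len(q),'rect',rect(q[:,:2]),'z',np.percentile(q[:,2],[1,50,99]))
# cradle
for D,box in ((d,(395,250,470,330)),(s,(250,355,340,420))):
    h=H[id(D)]; mb=comp(D,(h[...,0]>100)&(h[...,0]<125)&(h[...,1]>100),box)
    my=comp(D,(h[...,0]>20)&(h[...,0]<34)&(h[...,1]>140),box)
    uv=np.argwhere(mb)[:,::-1]; A=onplane(D,uv,.014)[:,:2]; B=onplane(D,uv,0)[:,:2]
    print('cradle z14',rect(A),'z0',rect(B)); 
    py=onplane(D,np.argwhere(my)[:,::-1],.036)[:,:2]; print('yellow@36',rect(py))
    a=np.radians(rect(A)[3]); ys=rect(py)[0]-rect(A)[0]; a+=np.pi*(np.dot(ys,[np.cos(a),np.sin(a)])<0)
    X=np.array([np.cos(a),np.sin(a)]);Y=np.array([-X[1],X[0]])
    o=D['cam_to_world'][:2,3]
    for nm,V in (('x',X),('y',Y)):
        r=np.percentile(A@V,[.3,99.7]),np.percentile(B@V,[.3,99.7]); far=(o-A.mean(0))@V<0   # camera on minus side => max edge far (top z14), min edge near (z0)
        lo,hi=(r[1][0],r[0][1]) if far else (r[0][0],r[1][1])
        print('  axis',nm,'yaw',np.degrees(a),'lo,hi,width,mid',lo,hi,hi-lo,(lo+hi)/2)
    P=cloud(D); print('  yellow cloud centre',np.median(P[my&(P[...,2]>.028)],0))
# stand + gauge
for D,box in ((d,(270,195,312,240)),(s,(305,190,352,250))):
    h=H[id(D)]; P=cloud(D); mr=comp(D,((h[...,0]<8)|(h[...,0]>172))&(h[...,1]>120),box)
    q=P[mr&(P[...,2]>.07)&(P[...,2]<.14)]; print('red',rect(q[:,:2]),'z',np.percentile(q[:,2],[2,50,98]),len(q),'top pts',np.median(q[q[:,2]>.107],0))
    g=comp(D,(h[...,1]<70)&(h[...,2]>90),box)|mr; q=P[g&(P[...,2]>.055)&(P[...,2]<.068)]; print('stand top',rect(q[:,:2]),len(q))
    # stand top-face outline from grey/red union
E
python3 m2.py
```

```text
rail face n [-0.3343  0.0887  0.9383] tilt 20.236356807423967 uphill yaw -14.860780892401703 353 rect (array([0.4832, 0.3316]), np.float32(0.08591983), np.float32(0.04977944), np.float32(161.07623)) z [0.0283 0.0447 0.0607]
rail face n [-0.3169  0.1285  0.9397] tilt 19.99680994680755 uphill yaw -22.07988229229677 307 rect (array([0.4844, 0.3343]), np.float32(0.08790352), np.float32(0.056385666), np.float32(160.4832)) z [0.0306 0.0457 0.0619]
cradle z14 (array([ 0.443 , -0.3214]), np.float32(0.10994319), np.float32(0.0672734), np.float32(159.3494)) z0 (array([ 0.4438, -0.3243]), np.float32(0.11098783), np.float32(0.0679126), np.float32(159.3494))
yellow@36 (array([ 0.5003, -0.3425]), np.float32(0.07359126), np.float32(0.012347656), np.float32(70.17898))
  axis x yaw 339.34939250628634 lo,hi,width,mid 0.4744256078703385 0.5824273570050992 0.10800174913476068 0.5284264824377188
  axis y yaw 339.34939250628634 lo,hi,width,mid -0.17807679806357482 -0.11336660724796328 0.06471019081561154 -0.14572170265576906
  yellow cloud centre [ 0.4987 -0.3419  0.0357]
cradle z14 (array([ 0.4422, -0.31
[... 440 characters left out ...]
65012 lo,hi,width,mid -0.1754237324921942 -0.11250385975044988 0.06291987274174432 -0.14396379612132204
  yellow cloud centre [ 0.4986 -0.3413  0.0367]
red (array([0.6145, 0.0293]), np.float32(0.05116851), np.float32(0.023396583), np.float32(18.740967)) z [0.1025 0.1196 0.1281] 213 top pts [0.6126 0.0299 0.12  ]
stand top (array([0.6166, 0.0296]), np.float32(0.06048425), np.float32(0.059988175), np.float32(14.120091)) 324
red (array([0.6135, 0.0322]), np.float32(0.05431647), np.float32(0.028820427), np.float32(22.700603)) z [0.073  0.1191 0.1265] 273 top pts [0.6097 0.0303 0.1209]
stand top (array([0.6158, 0.0327]), np.float32(0.061176013), np.float32(0.060774826), np.float32(12.341751)) 266
```

>>> {"api": "apply_moves", "payload": {
  "hand": [7.2, 7.2, 7.2, 7.2, 7.2, 7.2, 7.2, 7.2, 7.2, 7.2, 7.2],
  "xyz": [
    [-4, -2, 0],
    [-9, -4, 0],
    [-14, -6, 0],
    [-19, -8.5, 0],
    [-24, -11, 0],
    [-29, -13, 2],
    [-33, -15, 5],
    [-35.1, -15.4, 8],
    [-35.1, -15.4, 10],
    [-35.1, -15.4, 10],
    [-35.1, -15.4, 10]
  ],
  "spin": [0, 0, 0, 0, 0, 0, 0, 0, 0, 0, 0]
}}

```text
clock: 1.48
tcp_pos: [0.4836, 0.3339, 0.1319]
ee_rot: [0.162, 0.987, 0.0, 0.0]
ft_force: [0.1, 0.9, 0.3]
opening: 0.844
gripper_force: 0.0
```

>>> {"api": "apply_moves", "payload": {
  "hand": [7.2, 7.2, 7.2, 7.2, 7.2, 5, 4.5, 4.5, 4.5, 4.5, 4.5],
  "xyz": [
    [0, 0, 3],
    [0, 0, 6.5],
    [0, 0, 9.5],
    [0, 0, 11.2],
    [0, 0, 11.2],
    [0, 0, 11.2],
    [0, 0, 11.2],
    [0, 0, 11.2],
    [0, 0, 11.2],
    [0, 0, 11.2],
    [0, 0, 11.2]
  ],
  "spin": [0, 0, 0, 0, 0, 0, 0, 0, 0, 0, 0],
  "newtons": 40
}}

```text
clock: 2.85
tcp_pos: [0.4845, 0.3341, 0.021]
ee_rot: [0.163, 0.987, 0.001, 0.001]
ft_force: [-0.5, -0.0, 6.1]
opening: 0.579
gripper_force: 42.4
```

>>> {"api": "apply_moves", "payload": {
  "hand": [4.5, 4.5, 4.5, 4.5, 4.5, 4.5, 4.5, 4.5, 4.5, 4.5, 4.5, 4.5, 4.5, 4.5, 4.5, 4.5, 4.5, 4.5, 4.5, 4.5],
  "xyz": [
    [0, 0, -3],
    [0, 0, -8],
    [0, -1, -13],
    [-1, -4, -17],
    [-2, -8, -18],
    [-4, -13, -18],
    [-5, -18, -18],
    [-6, -23, -18],
    [-8, -28, -18],
    [-9, -33, -18],
    [-10, -38, -18],
    [-12, -43, -18],
    [-13, -48, -18],
    [-15, -53, -18],
    [-16, -58, -17],
    [-17, -61.5, -14],
    [-17.4, -63.4, -11],
    [-17.4, -63.4, -9],
    [-17.4, -63.4, -9],
    [-17.4, -63.4, -9]
  ],
  "spin": [0, 0, 0, 0, 0, 0, 0, 0, 0.03, 0.03, 0.03, 0.03, 0.03, 0.03, 0.03, 0.03, 0.03, 0.03, 0.03, 0.03]
}}

```text
clock: 5.35
tcp_pos: [0.4454, -0.3229, 0.1102]
ee_rot: [0.177, 0.984, -0.0, 0.001]
ft_force: [0.8, -0.2, -3.3]
opening: 0.575
gripper_force: 42.9
```

```bash
python3 - <<'E'
from h import *
s=arm.sense(); print(s['clock'],s['tcp_pos'].round(4),s['ee_rot'].round(3),s['joint_positions'].round(2),s['opening'])
a=grab('top');b=grab('side')
c=np.hstack([cv2.resize(a['frame'][220:340,370:490],(400,400)),cv2.resize(b['frame'][300:440,220:360],(400,400))])
cv2.imwrite('pics/carry.png',c[:,:,::-1])
E
```

```text
5.35 [ 0.4454 -0.3229  0.1102] [ 0.177  0.984 -0.     0.001] [ 0.2   0.45  0.44  1.93 -0.25  0.82  1.99] 0.5750233682675887
```

View pics/carry.png

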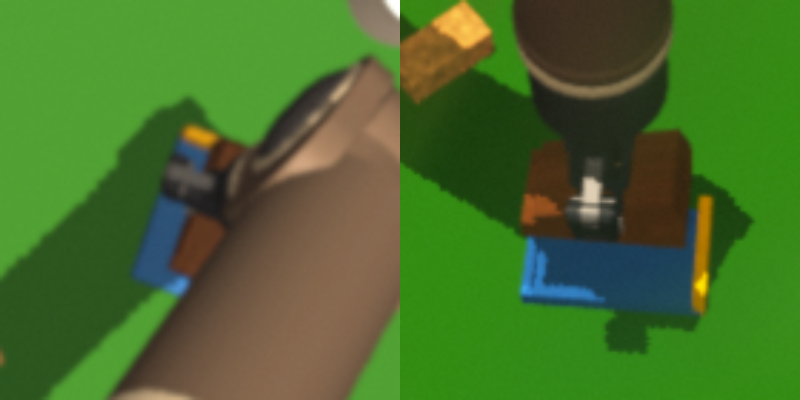

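The crop shows the rail level in the fingers over the cradle, with its high end towards the yellow stop. In the side view its lower near edge runs from about (263,381) to (321,386). I'll check that against the target.

```bash
python3 - <<'E'
from h import *
np.set_printoptions(suppress=True,precision=4)
b=load('side'); c=np.array([.4455,-.3218]); a=np.radians(-20.4); R=np.array([[np.cos(a),np.sin(a)],[-np.sin(a),np.cos(a)]])
t=lambda p:(R@(p[:,:2]-c).T).T
print('rail bottom (want x -50,50 y -25)',t(onplane(b,[[262.7,381.2],[320.8,385.8]],.0892)))
print('cradle base near (want -59,63,-34)',t(onplane(b,[[262.7,404.3],[323.2,409.2]],0)))
P=cloud(b); hsv=cv2.cvtColor(b['frame'],cv2.COLOR_RGB2HSV)
# near lip top of cradle by depth
L=P[380:412,255:335].reshape(-1,3); q=L[(L[:,2]>.010)&(L[:,2]<.022)]; q=t(q); print('lip pts x',np.percentile(q[:,0],[1,99]),'y',np.percentile(q[:,1],[1,5,50]))
S=P[350:392,255:330].reshape(-1,3); S=S[(S[:,2]>.087)&(S[:,2]<.118)]; q=t(S); q=q[(abs(q[:,0])<.07)&(q[:,1]<-.015)&(q[:,1]>-.035)]; print('rail side x',np.percentile(q[:,0],[1,2,98,99]),'y',np.median(q[:,1]),len(q))
E
```

```text
rail bottom (want x -50,50 y -25) [[-0.0528 -0.0211]
 [ 0.0497 -0.0224]]
cradle base near (want -59,63,-34) [[-0.0596 -0.028 ]
 [ 0.0545 -0.0294]]
lip pts x [-0.0588  0.0583] y [-0.032  -0.0313 -0.027 ]
rail side x [-0.0512 -0.0507  0.0467  0.0468] y -0.02417639938084032 287
```

>>> {"api": "apply_moves", "payload": {
  "hand": [4.5, 4.5, 4.5, 4.5, 4.5, 4.5, 4.5, 4.5],
  "xyz": [
    [-0.1, 0.2, 0],
    [-0.1, 0.2, 3],
    [-0.1, 0.2, 5.5],
    [-0.1, 0.2, 6.8],
    [-0.1, 0.2, 7.4],
    [-0.1, 0.2, 7.8],
    [-0.1, 0.2, 8.1],
    [-0.1, 0.2, 8.1]
  ],
  "spin": [0, 0, 0, 0, 0, 0, 0, 0]
}}

```text
clock: 6.45
tcp_pos: [0.4467, -0.3215, 0.0285]
ee_rot: [0.177, 0.984, -0.0, 0.0]
ft_force: [-1.1, 0.3, -2.8]
opening: 0.576
gripper_force: 42.9
```

>>> {"api": "apply_moves", "payload": {
  "hand": [4.5, 4.5, 5.2, 6, 6.8, 6.8, 6.8],
  "xyz": [
    [0, 0, 0.1],
    [0, 0, 0.15],
    [0, 0, 0.15],
    [0, 0, 0.15],
    [0, 0, 0.15],
    [0, 0, 0.15],
    [0, 0, 0.15]
  ],
  "spin": [0, 0, 0, 0, 0, 0, 0]
}}

```text
clock: 7.32
tcp_pos: [0.4466, -0.3214, 0.0268]
ee_rot: [0.177, 0.984, -0.0, 0.0]
ft_force: [0.5, 0.6, -0.3]
opening: 0.798
gripper_force: 0.0
```

>>> {"api": "apply_moves", "payload": {
  "hand": [6.8, 6.8, 6.8, 6, 5, 5, 5, 5, 5, 5],
  "xyz": [
    [0, 0, -2],
    [0, 0, -6],
    [0, 0, -11],
    [0, 1, -15],
    [-2, 6, -19],
    [-4, 11, -20],
    [-6, 16, -20],
    [-8, 21, -20],
    [-10, 25, -20],
    [-10, 25, -20]
  ],
  "spin": [0, 0, 0, 0, 0, 0, 0, 0, 0, 0]
}}

```text
clock: 8.57
tcp_pos: [0.6296, -0.1174, 0.2258]
ee_rot: [0.174, 0.985, 0.001, -0.0]
ft_force: [-0.7, -0.9, -0.5]
opening: 0.584
gripper_force: 0.0
```

```bash
python3 - <<'E'
from h import *
np.set_printoptions(suppress=True,precision=4)
s=arm.sense(); print(s['clock'],s['tcp_pos'].round(4),s['ee_rot'].round(3),s['joint_positions'].round(2),s['opening'],s['ft_force'].round(1))
a=grab('top');b=grab('side')
c=np.hstack([cv2.resize(a['frame'][240:340,380:480],(400,400),interpolation=cv2.INTER_CUBIC),cv2.resize(b['frame'][320:440,240:360],(400,400),interpolation=cv2.INTER_CUBIC)])
cv2.imwrite('pics/seated.png',c[:,:,::-1])
for D,box in ((a,(395,245,470,330)),(b,(250,340,345,425))):
    x0,y0,x1,y1=box; w=np.argwhere(D['frame'].min(2)>140)[:,::-1]; w=w[(w[:,0]>x0)&(w[:,0]<x1)&(w[:,1]>y0)&(w[:,1]<y1)]
    if len(w): print('dot',w.mean(0),len(w),onplane(D,w.mean(0),.050),bydepth(D,w.mean(0)))
E
```

```text
8.575 [ 0.6296 -0.1174  0.2258] [ 0.174  0.985  0.001 -0.   ] [-0.18  0.46  0.41  1.58 -0.2   1.14  1.5 ] 0.5838176940459621 [-0.7 -0.9 -0.5]
dot [432.25 285.  ] 48 [[ 0.445  -0.3233  0.05  ]] [[ 0.4449 -0.3228  0.0526]]
dot [293.5273 379.5636] 55 [[ 0.4445 -0.3177  0.05  ]] [[ 0.4443 -0.3188  0.0524]]
```

View pics/seated.png

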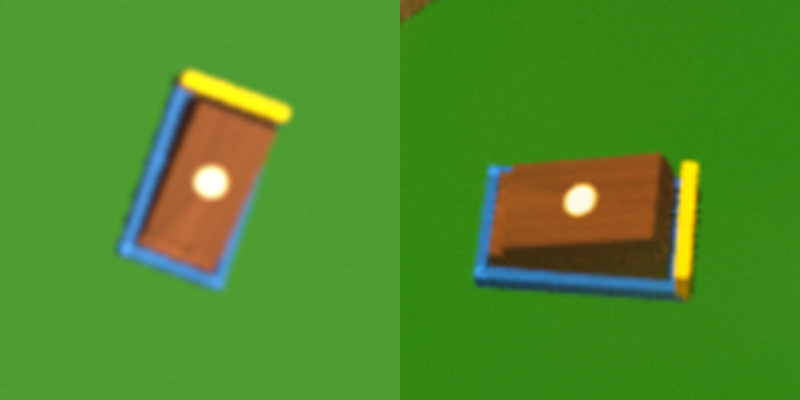

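The crop shows the rail seated inside the lips, high end at the yellow stop, with the dot at top (432,285) and side (294,380). That gives about (0.445,-0.321,0.05), which agrees with where I released it.

Now the gauge. The moves allow no tool tilt, so I'll pivot it about 20° in the fingers, using the rim of its own stand hole.

>>> {"api": "apply_moves", "payload": {
  "hand": [5, 5, 5, 5, 5, 5, 5, 5, 5],
  "xyz": [
    [2, 4, 0],
    [4, 8, 0],
    [6, 12, 0],
    [6.4, 13.45, 0],
    [6.4, 13.45, 2],
    [6.4, 13.45, 5],
    [6.4, 13.45, 7],
    [6.4, 13.45, 7],
    [6.4, 13.45, 7]
  ],
  "spin": [-0.15, -0.3, -0.45, -0.6, -0.665, -0.665, -0.665, -0.665, -0.665]
}}

```text
clock: 9.8
tcp_pos: [0.6148, 0.0253, 0.1578]
ee_rot: [-0.153, 0.988, -0.0, 0.001]
ft_force: [0.1, 0.2, 0.3]
opening: 0.583
gripper_force: 0.0
```

```bash
python3 - <<'E'
from h import *
s=arm.sense(); print(s['clock'],s['tcp_pos'].round(4),s['ee_rot'].round(3),s['joint_positions'].round(2))
a=grab('top');b=grab('side')
c=np.hstack([cv2.resize(a['frame'][170:270,240:340],(400,400),interpolation=cv2.INTER_CUBIC),cv2.resize(b['frame'][130:260,265:395],(400,400),interpolation=cv2.INTER_CUBIC)])
cv2.imwrite('pics/pregauge.png',c[:,:,::-1])
E
```

```text
9.8 [0.6148 0.0253 0.1578] [-0.153  0.988 -0.     0.001] [-0.28  0.47  0.22  1.71 -0.12  0.97  1.86]
```

View pics/pregauge.png

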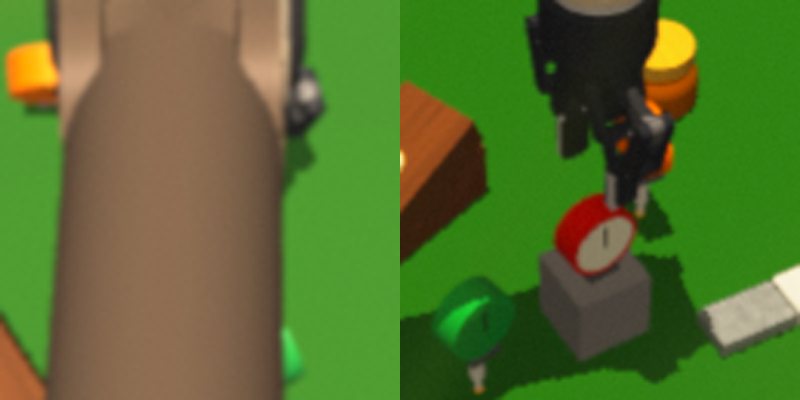

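The crop shows the open fingers above the red gauge in its stand. The measured pose is 6 mm off in y, so I'll let it settle first.

>>> {"api": "apply_moves", "payload": {
  "hand": [5, 5],
  "xyz": [
    [0, 0, 0],
    [0, 0, 0]
  ],
  "spin": [0, 0]
}}

```text
clock: 10.15
tcp_pos: [0.6148, 0.0264, 0.1572]
ee_rot: [-0.154, 0.988, 0.0, 0.0]
ft_force: [-0.2, 0.1, -0.7]
opening: 0.586
gripper_force: 0.0
```

>>> {"api": "apply_moves", "payload": {
  "hand": [5, 5, 5, 5],
  "xyz": [
    [-0.2, 0.45, 0],
    [-0.2, 0.45, 1],
    [-0.2, 0.45, 1.5],
    [-0.2, 0.45, 1.5]
  ],
  "spin": [0, 0, 0, 0]
}}

```text
clock: 10.65
tcp_pos: [0.6146, 0.0311, 0.1409]
ee_rot: [-0.153, 0.988, -0.0, -0.001]
ft_force: [-0.3, 0.5, 0.8]
opening: 0.587
gripper_force: 0.0
```

Good. Next I'll descend 6.6 cm and close gently.

>>> {"api": "apply_moves", "payload": {
  "hand": [5, 5, 5, 5, 5, 3.5, 2.2, 2.0, 2.0, 2.0, 2.0, 2.0],
  "xyz": [
    [0, 0, 2],
    [0, 0, 4],
    [0, 0, 5.8],
    [0, 0, 6.5],
    [0, 0, 6.5],
    [0, 0, 6.5],
    [0, 0, 6.5],
    [0, 0, 6.5],
    [0, 0, 6.5],
    [0, 0, 6.5],
    [0, 0, 6.5],
    [0, 0, 6.5]
  ],
  "spin": [0, 0, 0, 0, 0, 0, 0, 0, 0, 0, 0, 0],
  "newtons": 20
}}

```text
clock: 12.15
tcp_pos: [0.6156, 0.0313, 0.0776]
ee_rot: [-0.153, 0.988, 0.0, 0.001]
ft_force: [-0.8, -0.5, 5.8]
opening: 0.277
gripper_force: 23.7
```

>>> {"api": "apply_moves", "payload": {
  "hand": [2, 2, 2, 2, 2, 2, 2, 2, 2, 2, 2, 2, 2, 2],
  "xyz": [
    [0, 0, -1],
    [0, 0, -2.5],
    [0, 0, -3.5],
    [0, 0, -3.5],
    [0.3, 0, -3.5],
    [0.6, 0, -3.5],
    [0.9, 0, -3.5],
    [1.2, 0, -3.5],
    [1.5, 0, -3.5],
    [1.8, 0, -3.5],
    [2.1, 0, -3.5],
    [2.4, 0, -3.5],
    [2.7, 0, -3.5],
    [2.8, 0, -3.5]
  ],
  "spin": [0, 0, 0, 0, 0, 0, 0, 0, 0, 0, 0, 0, 0, 0]
}}

```text
clock: 13.9
tcp_pos: [0.5883, 0.0226, 0.1119]
ee_rot: [-0.153, 0.988, 0.0, 0.0]
ft_force: [4.3, 1.2, -1.2]
opening: 0.277
gripper_force: 22.8
```

```bash
python3 - <<'E'
from h import *
s=arm.sense(); print(s['clock'],s['tcp_pos'].round(4),s['ee_rot'].round(3),s['ft_force'].round(1),s['opening'],s['gripper_force'])
b=grab('side')
cv2.imwrite('pics/pivot.png',cv2.resize(b['frame'][130:260,255:405],(690,598),interpolation=cv2.INTER_CUBIC)[:,:,::-1])
E
```

```text
13.9 [0.5883 0.0226 0.1119] [-0.153  0.988  0.     0.   ] [ 4.3  1.2 -1.2] 0.27677835973601844 22.753965854644775
```

View pics/pivot.png

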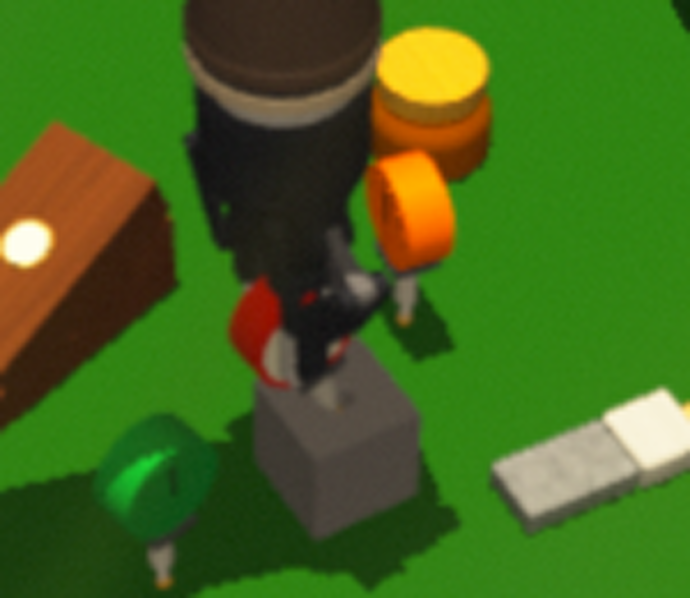

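The pivot worked: the side view shows the dial leaning towards the robot and the stem at the hole rim. Next I'll draw the gauge out along its stem, firm the grip and carry it to hover over the rail.

>>> {"api": "apply_moves", "payload": {
  "hand": [2, 2, 2, 2, 2, 2, 2, 2, 2, 2, 2, 2, 2, 2, 2, 2, 2, 2],
  "xyz": [
    [0, 0, 0],
    [0.7, 0, -2],
    [1.5, 0, -4],
    [2.6, 0, -7],
    [3.5, 0, -10],
    [5, -1.5, -12],
    [7.5, -4.5, -12],
    [10, -7.5, -12],
    [12.5, -10.5, -12],
    [15, -13.5, -12],
    [17.5, -16.5, -12],
    [20, -19, -12],
    [22.5, -21.5, -12],
    [25, -24, -10],
    [27.4, -25.8, -8],
    [27.4, -25.8, -6],
    [27.4, -25.8, -5],
    [27.4, -25.8, -5]
  ],
  "spin": [0, 0, 0, 0, 0, 0, 0.1, 0.2, 0.3, 0.4, 0.5, 0.6, 0.663, 0.663, 0.663, 0.663, 0.663, 0.663],
  "newtons": 35
}}

```text
clock: 16.2
tcp_pos: [0.4042, -0.3065, 0.1609]
ee_rot: [0.178, 0.984, 0.0, -0.001]
ft_force: [0.1, -0.8, -0.9]
opening: 0.278
gripper_force: 37.7
```

```bash
python3 - <<'E'
from h import *
s=arm.sense(); print(s['clock'],s['tcp_pos'].round(4),s['ee_rot'].round(3),s['ft_force'].round(1),s['opening'],s['gripper_force'])
a=grab('top');b=grab('side')
c=np.hstack([cv2.resize(a['frame'][230:330,380:480],(400,400),interpolation=cv2.INTER_CUBIC),cv2.resize(b['frame'][290:420,230:360],(400,400),interpolation=cv2.INTER_CUBIC)])
cv2.imwrite('pics/hover.png',c[:,:,::-1])
E
```

```text
16.2 [ 0.4042 -0.3065  0.1609] [ 0.178  0.984  0.    -0.001] [ 0.1 -0.8 -0.9] 0.27796896196513887 37.714120745658875
```

View pics/hover.png

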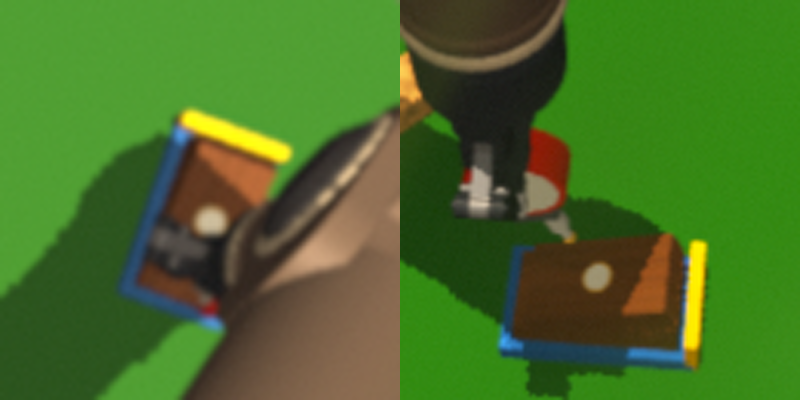

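The hover view shows the gauge tilted with its brass tip at side (285,367), up-left of the dot at (294,380). I'll measure the stem's tilt and the tip by casting rays onto the tool's x-z plane.

```bash
cat > tip.py <<'E'
from h import *
import sys
from scipy.spatial.transform import Rotation as Ro
np.set_printoptions(suppress=True,precision=4,linewidth=150)
b=load('side'); s=arm.sense(); p=s['tcp_pos']; R=Ro.from_quat(s['ee_rot']).as_matrix()
T=b['cam_to_world']
def cast(uv):
    r=rays(b,uv)@T[:3,:3].T; o=T[:3,3]; n=R[:,1]; k=((p-o)@n)/(r@n); q=o+r*k[:,None]; return q,(q-p)@R
x0,y0,x1,y1=map(int,sys.argv[1:5])
f_=b['frame'].astype(int); hsv=cv2.cvtColor(b['frame'],cv2.COLOR_RGB2HSV)
sub=hsv[y0:y1,x0:x1]; 
grey=(sub[...,1]<70)&(sub[...,2]>75); brass=(sub[...,0]>14)&(sub[...,0]<32)&(sub[...,1]>90)&(sub[...,2]>110)
for nm,m in (('grey',grey),('brass',brass)):
    uv=np.argwhere(m)[:,::-1]+[x0,y0]
    if len(uv)<2: print(nm,len(uv)); continue
    q,t=cast(uv); c=t.mean(0); u,sv,v=np.linalg.svd((t-c)[:,[0,2]]); d=v[0]*np.sign(v[0][1])
    print(nm,len(uv),'px',uv.mean(0),'tool mean',c,'tilt deg (tip to -x)',np.degrees(np.arctan2(-d[0],d[1])),'z',t[:,2].min(),t[:,2].max(),'world',q.mean(0))
if len(sys.argv)>5:
    for y in range(y0,y1): print(y,' '.join('%3d/%3d/%3d'%tuple(h) for h in hsv[y,x0:x1]))
E
python3 tip.py 275 354 292 372 v
```

```text
grey 32 px [281.0312 362.1875] tool mean [-0.0221 -0.      0.0372] tilt deg (tip to -x) 7.552825854328707 z 0.0076091342518344995 0.04817962352006801 world [ 0.4262 -0.3142  0.1249]
brass 13 px [283.0769 363.6154] tool mean [-0.0255 -0.      0.0425] tilt deg (tip to -x) 9.072237350852335 z 0.006404145019673931 0.05963877853296275 world [ 0.4294 -0.3154  0.1195]
354  24/ 69/145  24/ 72/145  24/ 75/143  23/ 72/146  23/ 73/144  18/ 92/144  10/146/138   6/218/130  12/220/103  35/188/ 65  50/203/ 83  51/209/110  51/211/110  51/209/ 94  51/214/111  52/206/110  50/217/ 93
355  24/ 71/147  25/ 73/144  24/ 72/146  23/ 71/147  22/ 77/145  15/111/143   8/176/136   8/217/122  17/209/ 84  45/191/ 68  50/190/ 71  51/203/ 79  51/198/ 80  50/203/ 73  51/196/ 82  51/198/ 80  52/195/ 72
356  24/ 70/145  25/ 71/144  22/ 76/145  20/ 81/145  15/103/143   9/158/137   7/211/128  11/218/103  30/180/ 61  49/182/ 70  51/195/ 68  51/200/ 69  50/206/ 68  50/199/ 68  51/193/ 70  51/200/ 69  50/206/ 68
357  22/ 78/144  20/ 81/144  15/105/143  10/145/137   7/177/131   7/193/115  12/188/ 87  28/167/ 61  46/180/ 68 
[... 2307 characters left out ...]
/146  21/207/116  25/178/ 70  25/183/ 60  22/183/ 64  22/179/ 64  22/186/ 63
369  26/170/ 57  24/179/ 60  20/171/ 64  21/182/ 63  19/177/ 65  19/177/ 65  20/184/ 65  20/182/ 66  18/189/ 77  18/194/ 84  19/194/ 83  18/195/ 76  18/181/ 69  18/194/ 67  17/177/ 69  17/180/ 68  18/190/ 67
370  17/196/ 65  18/188/ 65  17/180/ 68  16/175/ 67  18/186/ 67  17/182/ 66  17/183/ 67  17/185/ 66  17/182/ 66  17/177/ 69  17/185/ 69  17/185/ 66  17/188/ 68  18/183/ 67  17/179/ 67  17/180/ 68  17/186/ 67
371  17/180/ 65  17/179/ 64  17/183/ 64  17/173/ 65  17/173/ 62  17/182/ 66  17/178/ 66  17/174/ 66  18/191/ 64  18/180/ 65  17/192/ 65  18/187/ 64  17/195/ 64  16/182/ 66  16/178/ 66  17/177/ 65  16/178/ 66
```

```bash
cat >> tip.py <<'E'
if len(sys.argv)>5:
    q,t=cast([[284.6,368.9],[284.4,367.2],[280.8,362.5]]); print(t,q)
    for z in (-.0185,-.022): v=t[0]-[0,0,z]; print('len',np.hypot(v[0],v[2]),'tilt',np.degrees(np.arctan2(-v[0],v[2])))
E
python3 tip.py 275 354 292 372 v | tail -8
```

```text
371  17/180/ 65  17/179/ 64  17/183/ 64  17/173/ 65  17/173/ 62  17/182/ 66  17/178/ 66  17/174/ 66  18/191/ 64  18/180/ 65  17/192/ 65  18/187/ 64  17/195/ 64  16/182/ 66  16/178/ 66  17/177/ 65  16/178/ 66
[[-0.027  -0.      0.0629]
 [-0.027  -0.      0.056 ]
 [-0.0217 -0.      0.0384]] [[ 0.4308 -0.3159  0.0992]
 [ 0.4308 -0.3159  0.106 ]
 [ 0.4258 -0.3141  0.1236]]
len 0.08569880883647077 tilt 18.330762062658923
len 0.089028012728385 tilt 17.622329212654016
```

Tilt is about 18–20° and the tip-to-pivot length is 86 mm, which matches the gauge. I'll approach along the normal to 10 mm short of the dot and look again.

>>> {"api": "apply_moves", "payload": {
  "hand": [2, 2, 2, 2, 2, 2, 2],
  "xyz": [
    [-0.2, 0.1, 0.8],
    [-0.5, 0.1, 1.8],
    [-0.8, 0.1, 2.8],
    [-1, 0.1, 3.4],
    [-1.1, 0.1, 3.8],
    [-1.1, 0.1, 3.9],
    [-1.1, 0.1, 3.9]
  ],
  "spin": [0, 0, 0, 0, 0, 0, 0]
}}

```text
clock: 17.18
tcp_pos: [0.4163, -0.3092, 0.1229]
ee_rot: [0.177, 0.984, -0.0, 0.0]
ft_force: [-0.2, -0.4, -2.3]
opening: 0.274
gripper_force: 37.7
```

```bash
python3 - <<'E'
from h import *
s=arm.sense(); print(s['clock'],s['tcp_pos'].round(4),s['ee_rot'].round(3),s['ft_force'].round(1))
a=grab('top');b=grab('side')
c=np.hstack([cv2.resize(a['frame'][260:310,410:460],(300,400),interpolation=cv2.INTER_CUBIC),cv2.resize(b['frame'][350:400,265:325],(480,400),interpolation=cv2.INTER_CUBIC)])
cv2.imwrite('pics/near.png',c[:,:,::-1])
E
```

```text
17.175 [ 0.4163 -0.3092  0.1229] [ 0.177  0.984 -0.     0.   ] [-0.2 -0.4 -2.3]
```

View pics/near.png

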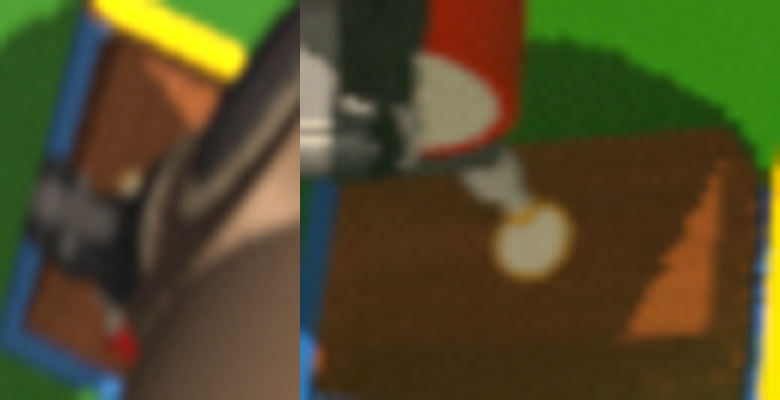

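The tip sits at side (293,377), just above the dot's centre at (294,380), as expected for a gap of about 10 mm. Now I'll advance in small steps, watching the force.

>>> {"api": "apply_moves", "payload": {
  "hand": [2, 2, 2, 2, 2, 2, 2],
  "xyz": [
    [-0.1, 0, 0.25],
    [-0.15, 0, 0.5],
    [-0.2, 0, 0.7],
    [-0.25, 0, 0.9],
    [-0.28, 0, 1.0],
    [-0.28, 0, 1.0],
    [-0.28, 0, 1.0]
  ],
  "spin": [0, 0, 0, 0, 0, 0, 0]
}}

```text
clock: 18.15
tcp_pos: [0.4189, -0.3101, 0.1128]
ee_rot: [0.176, 0.984, -0.0, 0.0]
ft_force: [0.5, 1.2, -2.3]
opening: 0.278
gripper_force: 37.7
```

```bash
cat > st.py <<'E'
from h import *
F=[]
for i in range(4): s=arm.sense(); F.append(s['ft_force']); grab('side')
print(s['clock'],s['tcp_pos'].round(4),np.mean(F,0).round(2),np.std(F,0).round(2))
E
python3 st.py
```

```text
18.3 [ 0.4189 -0.3101  0.1129] [ 0.14  0.41 -2.21] [0.31 0.5  0.32]
```

>>> {"api": "apply_moves", "payload": {
  "hand": [2, 2, 2, 2],
  "xyz": [
    [-0.04, 0, 0.1],
    [-0.07, 0, 0.2],
    [-0.07, 0, 0.2],
    [-0.07, 0, 0.2]
  ],
  "spin": [0, 0, 0, 0]
}}

```text
clock: 18.85
tcp_pos: [0.4196, -0.3103, 0.1108]
ee_rot: [0.176, 0.984, 0.0, 0.0]
ft_force: [-0.5, -0.9, 1.1]
opening: 0.274
gripper_force: 37.8
```

```bash
python3 st.py
```

```text
19.0 [ 0.4196 -0.3104  0.1108] [-0.42 -0.07  0.56] [0.17 0.49 0.38]
```

Contact has begun, with about +2.5 N on z. I'll go 3 mm further along the normal.

>>> {"api": "apply_moves", "payload": {
  "hand": [2, 2, 2, 2, 2],
  "xyz": [
    [-0.03, 0, 0.1],
    [-0.07, 0, 0.2],
    [-0.1, 0, 0.3],
    [-0.1, 0, 0.3],
    [-0.1, 0, 0.3]
  ],
  "spin": [0, 0, 0, 0, 0]
}}

```text
clock: 19.68
tcp_pos: [0.4205, -0.3107, 0.1078]
ee_rot: [0.176, 0.984, 0.0, 0.0]
ft_force: [-0.4, 0.1, 0.8]
opening: 0.275
gripper_force: 38.0
```

```bash
python3 st.py; python3 - <<'E'
from h import *
b=load('side'); cv2.imwrite('pics/final.png',cv2.resize(b['frame'][340:410,255:335],(640,560),interpolation=cv2.INTER_CUBIC)[:,:,::-1])
E
```

```text
19.825 [ 0.4205 -0.3107  0.1078] [-0.71 -0.06  1.34] [0.37 0.39 0.34]
```

View pics/final.png

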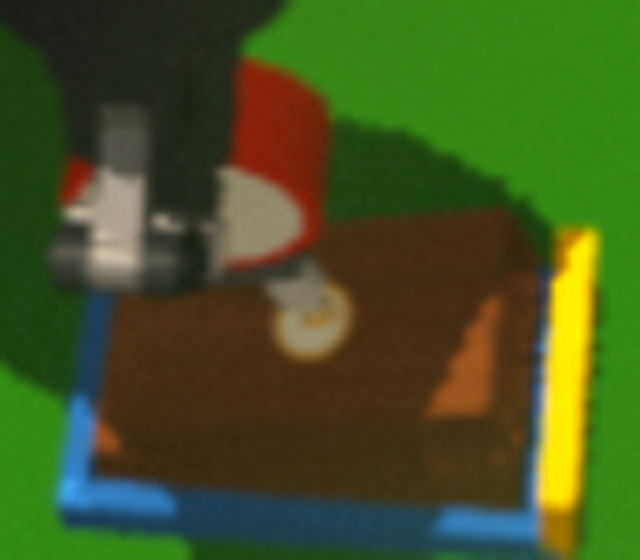

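The final view shows the brass tip inside the dot's rim, about 2 mm from centre (tip near (295,380), dot centre near (294,380)). The z-force rise of 3.5 N puts the plunger at about half way, so I'm handing in.

```bash
python3 -c "
from cell import arm
print(arm.finish_job())"
```

```text
the job is handed in; nothing more can be done
None
```

I handed the job in at about 20 s of the 58 s allowed, but no verdict came back: the rail is seated and released, and the gauge is held on the sight dot about 20° off vertical (so about square to the slope), with the tip about 2 mm from the dot's centre and the plunger an estimated 5 mm in at about 3.5 N.

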